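# Find the short stub under a rocking drying shelf and wedge that corner firm

## Robot

A 6-joint arm with a two-finger parallel gripper is mounted at the origin on the work surface. World frame = base frame: x ahead of the robot, y to its left, z up, the work surface at z = 0. Lengths are in m, angles in rad, forces in N, time in s.
With the tool pointing down it reaches from about 0.35 to 0.975 m from the base axis. Payload 4.9 kg.
Tool frame: the origin (TCP) lies at the very end of the fingers, on their centre line; the grasp point (between the pads) lies 19 mm behind it; z points along the fingers, y is the line along which they close (so a half turn about z gives the same grasp; the last joint's range is limited). The gripper opens to 85 mm and grips with 20 to 120 N. Pads are 22 mm wide; open, the fingers measure 114 mm over their backs; the gripper's body (76 mm by 85 mm) begins 54 mm behind the grasp point. The pads swing forward as they close: fully open they stand 13 mm farther back than shut.
Start: joints at [1.129, 0.053, 1.613, -0, 1.476, -0.119], TCP at [0.198, 0.593, 0.199] pointing down, gripper open.
Joint ranges: [-3.01, 3.01], [-1.01, 2.22], [0.06, 2.58], [-1.02, 4.17], [0.09, 2.62], [-3.14, 3.14]. Speed limits (rad/s): [2.57, 2.57, 3.14, 3.14, 3.14, 3.14].

## Interface

Orientations are given as a unit quaternion [w, x, y, z].
In Python, from plant import monitor, vision, manip gives the robot as it stands. The module is installed in compiled form; this text tells all that it offers.
- The arm moves only by the tool arm_command, never from a script. Its argument "rows" is a list of rows, each a list of 3 entries, a list of its own where there are three numbers: the finger opening in mm, from 0 to 85.4, then the shift along the world's x, y, z in units of 30 cm (1.0 is 30 cm), then the turn, a rotation vector about the world's x, y, z in units of pi/2 rad (1.0 is pi/2 rad). In form: [[claw, [x, y, z], [wx, wy, wz]], ...]. A call has 1 to 12 rows; each row is the pose to reach, as a shift and turn from the pose commanded when the call began; what a row does not reach only later rows make up. A row lasts 1/12 s, in which the tool goes at most 41.7 mm and 7.16 degrees, less where a joint would pass 70% of its speed; a pose out of reach is approached as far as the arm can. A call with a number of a shift or a turn outside -1 to 1 is refused whole. A call with a gripper value outside its range is refused whole. The fingers move at their own pace and stop on an object; the grip force is fixed at half the most. Time passes only in rows, so rows that repeat a pose let the fingers close. It gives the time, the measured TCP pose, the force, the opening and the grip force at its end, in the units of the state.
- monitor.state(): the state, without advancing time (a new reading comes with each control period).
- vision.grab_frame(name): name is "side" or "top" or "wrist"; returns a dict with "color" (480x640x3 uint8, red, green, blue), "z_map" (480x640 float32, m along the optical axis (not along the pixel's ray), 0 where there is no reading), "mtx" (3x3 intrinsics, pixels), "R" (3x3) and "t" (3): a world point X has camera coordinates R X + t. Camera axes: x right, y down, z forward; pixel columns grow to the right and rows downward; lengths in m; the calibration is good to about 2 mm. A picture is of the moment at which its call begins.
- manip.job_done(): hands the job in; it is judged then, once.
The state is a dict: "time": time; "joint_pos": joint angles; "joint_vel": joint speeds; "joint_efforts": joint torques, N m; "tool_pos": TCP position; "tool_rot": TCP orientation; "contact_force": force on the tool from outside, world axes, zero at the start; "ft_torque": the same for the moment, N m; "gripper_width": opening from 0.0 (shut) to 1.0 (fully open); "grasp_force": force on a finger pad.
Only numpy, scipy, OpenCV 4.12 (cv2) and the standard library are available. Lean on these libraries where they do the work, as an engineer would, in place of code of your own. Each camera call takes 0.05 s, during which the arm holds its last target. There are 200 camera calls.

## Task

The drying shelf with the raw clay crab rocks, because one of its four stubs is a little too short. Feel with light presses which corner that is, then slide the wooden wedge, thin end first and lying flat on the bench, under the shelf's edge close beside that stub, just until it is snug, so that the shelf stands level and firm on the wedge and the other three stubs. Be gentle: do not touch the crab, shove or tip the shelf or strain it with the wedge, and leave the batten, the wooden rib and the foam block where they lie.

Things in the scene. Friction and masses are not known exactly. Their poses are not given: they have to be found in the camera images.
- shelf: Buff kiln shelf used for drying: a rigid slab 210 mm along its x, 230 mm along its y, 22 mm thick, 2.4 kg, loose on the four stubs. Origin: centre of its underside, 20 mm above the bench when level; z up. The stub centres lie under its corners at x = +-85 mm, y = +-95 mm (5 mm of shelf overhangs each stub's outer faces). The corners are free to press on.
- shelf_top (a point): Centre of the shelf's top, 22 mm above its origin. The shelf starts level, clear of the short stub. 5 to 7 N straight down over the short stub rocks that corner down onto it; let go, it comes back level. Pressed with 9 to 11 N over each stub in turn, the corner over the short stub stops about 5 mm lower than the others do, which do not give.
- crab: Dark clay crab, about 140 x 140 mm over legs and claws and 58 mm high, its belly on a yellow foam block, standing loose in the middle of the shelf (within 12 mm). Origin: centre of its underside. 0.3 to 0.6 kg.
- wedge: Softwood wedge, 120 mm long along its x, 22 mm wide, about 50 g, on the bench left or right of the shelf, thin end away from the robot. Origin: centre of its underside; x points to the thin end. 30 mm high at the thick end (x = -60 mm), 6 mm at the thin end (x = +60 mm), falling evenly (1 in 5); 20 mm high at x = -10 mm, so it meets the level shelf's edge with 70 mm of it under.
- wedge_grip (a point): Place to grip the wedge across its width: x = -35 mm, half its height there (25 mm). There is room for it under the shelf between the stubs, for instance centred 40 mm inward from the short stub's centre, along the edge. It is snug when the push has risen by about 5 to 8 N and then stays by friction; pushed much harder it lifts the shelf off another stub.
- stub_a: One of four square fireclay stubs under the shelf's corners, 30 x 30 mm in plan, fixed to the bench. Origin: centre of its underside (bench level), z up. Three of the four are 20 mm high; one (a, b, c or d, at any corner: not told, and the poses do not show it) is 6 mm shorter, so the level shelf is clear of it.
- stub_b: One of four square fireclay stubs under the shelf's corners, 30 x 30 mm in plan, fixed to the bench. Origin: centre of its underside (bench level), z up. Three of the four are 20 mm high; one (a, b, c or d, at any corner: not told, and the poses do not show it) is 6 mm shorter, so the level shelf is clear of it.
- stub_c: One of four square fireclay stubs under the shelf's corners, 30 x 30 mm in plan, fixed to the bench. Origin: centre of its underside (bench level), z up. Three of the four are 20 mm high; one (a, b, c or d, at any corner: not told, and the poses do not show it) is 6 mm shorter, so the level shelf is clear of it.
- stub_d: One of four square fireclay stubs under the shelf's corners, 30 x 30 mm in plan, fixed to the bench. Origin: centre of its underside (bench level), z up. Three of the four are 20 mm high; one (a, b, c or d, at any corner: not told, and the poses do not show it) is 6 mm shorter, so the level shelf is clear of it.
- batten: Flat wooden batten, 170 x 32 x 10 mm, lying on the bench on the other side of the shelf from the wedge; not needed. Origin: centre of its underside.
- kidney: Flat wooden kidney rib, 101 x 35 x 5 mm, lying on the bench beyond the shelf; not needed. Origin: centre of its underside.
- foam_block: Yellow foam block, 60 x 45 x 40 mm, on the bench beyond the shelf; not needed. Origin: centre of its underside.

How it is judged:
At the end, for the whole second after the job is handed in: The wedge, released and lying flat (within 0.03 rad), presses up on the shelf with more than 0.6 N, its centre within 60 mm (level) of a stub that carries nothing (under 0.2 N) while each of the other three stubs carries more than 0.2 N; the shelf is level within 0.010 rad; all at rest (contact force between wedge and shelf above 0.6 N and ((horizontal distance between wedge and stub_a below 0.06 m and contact force between shelf and stub_a below 0.2 N and contact force between shelf and stub_b above 0.2 N and contact force between shelf and stub_c above 0.2 N and contact force between shelf and stub_d above 0.2 N) or (horizontal distance between wedge and stub_b below 0.06 m and contact force between shelf and stub_b below 0.2 N and contact force between shelf and stub_a above 0.2 N and contact force between shelf and stub_c above 0.2 N and contact force between shelf and stub_d above 0.2 N) or (horizontal distance between wedge and stub_c below 0.06 m and contact force between shelf and stub_c below 0.2 N and contact force between shelf and stub_a above 0.2 N and contact force between shelf and stub_b above 0.2 N and contact force between shelf and stub_d above 0.2 N) or (horizontal distance between wedge and stub_d below 0.06 m and contact force between shelf and stub_d below 0.2 N and contact force between shelf and stub_a above 0.2 N and contact force between shelf and stub_b above 0.2 N and contact force between shelf and stub_c above 0.2 N)) and angle between shelf's own z axis and vertical below 0.01 rad and angle between wedge's own z axis and vertical below 0.03 rad and linear speed of each of shelf, wedge below 0.01 m/s); the robot touches nothing.
It fails at once if the fingers touch the raw clay crab (over 0.5 N), or it is shifted by more than 25 mm (contact force between the fingers and crab above 0.5 N or distance of crab from where it was at the start of the episode above 0.025 m).
It fails at once if the shelf is shoved by more than 15 mm (distance of shelf from where it was at the start of the episode above 0.015 m).
It fails at once if the shelf is tipped by more than 0.06 rad (angle between shelf's own z axis and vertical above 0.06 rad).
It fails at once if the wedge strains the shelf (over 25 N) (contact force between wedge and shelf above 25 N).
It fails at once if the batten, the rib or the foam block is moved by more than 20 mm (distance of any of batten, kidney, foam_block from where it was at the start of the episode above 0.02 m).
It also fails if it takes over 72 s, if anything falls off the work surface, if the arm or the gripper's body presses on something with over 40 N, if the wrist force passes 120 N, or if a joint passes its speed limit or range.

## Working session

There is one attempt and no reset: what is moved stays moved. The work goes in short steps, Python scripts to look and compute and a tool call to move; the robot and the scene stay as the last step left them, time stands still between calls to the robot, and variables do not carry over. Pictures are saved under pics/ and viewed, at most 10 in all, crops included, and the job is handed in when it is done.

Besides the shell and the picture viewer there is one more tool, called after ">>>" by a JSON object that holds its "fn" and its "kwargs". arm_command: Moves the arm, as the interface text tells. Shifts and turns lie within -1 to 1; 1 stands for 30 cm of shift or pi/2 rad of turn. Its arguments: {"type":"object","properties":{"rows":{"type":"array"}},"required":["rows"]}

```bash
mkdir -p pics; python3 - <<'E'
from plant import monitor, vision
import cv2, pickle,numpy as np
np.set_printoptions(precision=4,suppress=True)
s=monitor.state(); print(s)
fr={}
for n in("top","side"):
    f=vision.grab_frame(n); fr[n]=f
    cv2.imwrite(f"pics/{n}0.png",f["color"][:,:,::-1]); print(n,f["mtx"],f["R"],f["t"])
pickle.dump(fr,open("fr0.pkl","wb"))
E
```

```text
{'time': 0.0, 'joint_pos': array([ 1.129 ,  0.0534,  1.6143, -0.    ,  1.476 , -0.119 ]), 'joint_vel': array([-0.0011,  0.001 ,  0.0016,  0.0011, -0.0012, -0.0015]), 'joint_efforts': array([ -0.0009, -39.3684, -37.0175,  -0.0002,   0.0069,  -0.    ]), 'tool_pos': array([0.198 , 0.5921, 0.1979]), 'tool_rot': array([-0.0003,  0.1607,  0.987 , -0.001 ]), 'contact_force': array([0.4074, 0.3301, 0.2952]), 'ft_torque': array([-0.0402, -0.0141,  0.0227]), 'grasp_force': 0.0, 'gripper_width': 0.9948508281869439}
top [[522.4766   0.     317.4609]
 [  0.     522.4766 234.812 ]
 [  0.       0.       1.    ]] [[ 0.0102 -0.9997  0.0221]
 [-0.9901 -0.0132 -0.1395]
 [ 0.1398 -0.0205 -0.99  ]] [-0.0171  0.6089  1.0962]
side [[467.6667   0.     320.9872]
 [  0.     467.6667 243.1597]
 [  0.       0.       1.    ]] [[ 0.8585 -0.5128  0.0007]
 [-0.3091 -0.5185 -0.7972]
 [ 0.4091  0.6842 -0.6037]] [-0.5294  0.2284  0.7775]
```

View pics/top0.png

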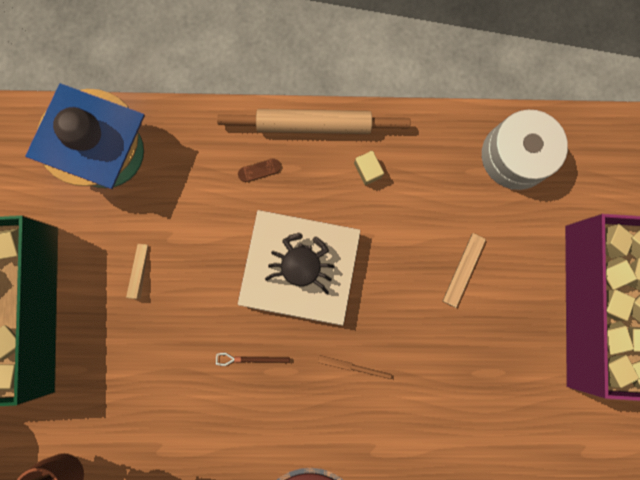

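View pics/side0.png

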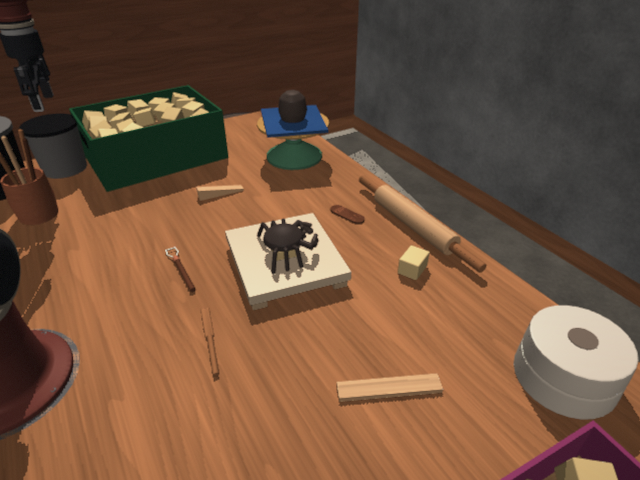

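The top view shows the shelf with corners near (258,211), (359,231), (345,325) and (239,304). The wedge is left of it at (138,271), the batten right at (465,271), the rib at (260,170) and the foam at (369,168). The side view agrees: the wedge's thick end is toward the robot and the green box stands further left.

```bash
cat > h.py <<'E'
import numpy as np, cv2, pickle
np.set_printoptions(precision=4,suppress=True)
def ray(f,uv,z):
    uv=np.atleast_2d(uv).astype(float); K,R,t=f["mtx"],f["R"],f["t"]
    d=np.c_[(uv-[K[0,2],K[1,2]])/[K[0,0],K[1,1]],np.ones(len(uv))]@R
    c=-R.T@t; return c+d*((z-c[2])/d[:,2])[:,None]
def cloud(f):
    v,u=np.mgrid[:480,:640]; K=f["mtx"]; Z=f["z_map"]
    P=np.dstack([(u-K[0,2])/K[0,0]*Z,(v-K[1,2])/K[1,1]*Z,Z])
    return (P-f["t"])@f["R"]
def blob(mask,at):
    mask=cv2.morphologyEx(mask.astype(np.uint8),cv2.MORPH_CLOSE,np.ones((3,3)))
    n,l=cv2.connectedComponents(mask); return l==l[at[1],at[0]]
E
python3 - <<'E'
from h import *
f=pickle.load(open("fr0.pkl","rb"))["top"]
P=cloud(f); z=P[:,:,2]
hsv=cv2.cvtColor(f["color"],cv2.COLOR_RGB2HSV)
for at in((250,290),(138,271),(465,271),(300,265)): print(at,hsv[at[1],at[0]],P[at[1],at[0]])
print("bench",P[400,200],P[280,200],hsv[280,200])
m=blob((z>.03)&(z<.13)&(np.abs(np.arange(640)-300)<80)[None],(250,290))
r=cv2.minAreaRect(np.argwhere(m)[:,::-1].astype(np.float32))
c=cv2.boxPoints(r); X=ray(f,c,.042); print("shelf px",c,"\n",X,X.mean(0))
print("sides",np.linalg.norm(np.diff(np.r_[X,X[:1]],axis=0),axis=1))
mw=blob((z>.0055)&(np.arange(640)<165)[None]&(np.arange(640)>115)[None]&(hsv[:,:,2]>150),(138,271))
c=cv2.boxPoints(cv2.minAreaRect(np.argwhere(mw)[:,::-1].astype(np.float32)));print("wedge",mw.sum(),c)
# use depth points themselves
Q=P[mw]; r=cv2.minAreaRect(Q[:,:2].astype(np.float32)); print(r,cv2.boxPoints(r)); 
A=np.c_[Q[:,:2],np.ones(len(Q))]; g=np.linalg.lstsq(A,Q[:,2],rcond=None)[0]; print("slope",g[:2],np.linalg.norm(g[:2]),np.degrees(np.arctan2(-g[1],-g[0])))
Q=P[m&(z<.05)];r=cv2.minAreaRect(Q[:,:2].astype(np.float32)); print("shelf cloud",r,cv2.boxPoints(r),np.median(Q[:,2]))
mc=m&(z>.05); Q=P[mc]; print("crab",Q.min(0),Q.max(0))
E
```

```text
(250, 290) [ 19  74 222] [0.4878 0.1337 0.04  ]
(138, 271) [ 18 113 219] [0.5272 0.3815 0.0192]
(465, 271) [ 15 120 218] [ 0.5363 -0.3411  0.0111]
(300, 265) [11 59 69] [0.5381 0.0265 0.0981]
bench [ 0.2517  0.2392 -0.002 ] [ 0.5102  0.25   -0.0025] [ 12 159 172]
shelf px [[237.2064 304.108 ]
 [255.5946 208.9217]
 [360.9471 229.2739]
 [342.5588 324.4602]] 
 [[ 0.4575  0.1599  0.042 ]
 [ 0.6647  0.1262  0.042 ]
 [ 0.6227 -0.105   0.042 ]
 [ 0.4168 -0.0654  0.042 ]] [0.5404 0.0289 0.042 ]
sides [0.2099 0.2351 0.2096 0.229 ]
wedge 573 [[124.1248 296.401 ]
 [135.6556 241.0533]
 [147.396  243.4992]
 [135.8652 298.8469]]
((0.5209670066833496, 0.20807288587093353), (0.3959663510322571, 0.12262439727783203), 87.1428451538086) [[0.4499 0.0134]
 [0.5723 0.0073]
 [0.5921 0.4028]
 [0.4696 0.4089]]
slope [-0.4696 -2.9276] 2.9650496547808776 80.88665804683619
shelf cloud ((0.5406851172447205, 0.028716564178466797), (0.23016609251499176, 0.21035611629486084), 79.7609634399414) [[ 0.4167 -0.0658]
 [ 0.6237 -0.1032]
 [ 0.6646  0.1233]
 [ 0.4576  0.1607]] 0.04184672800839502
crab [ 0.4499 -0.046   0.0502] [0.609  0.1333 1.1706]
```

```bash
python3 - <<'E'
from h import *
F=pickle.load(open("fr0.pkl","rb")); f=F["top"]
P=cloud(f); z=P[:,:,2]
hsv=cv2.cvtColor(f["color"],cv2.COLOR_RGB2HSV)
w=np.zeros((480,640),bool); w[230:312,112:170]=1
m=w&(hsv[:,:,2]>195)&(hsv[:,:,1]<135)
m=blob(m,(138,271)); print(m.sum())
r=cv2.minAreaRect(np.argwhere(m)[:,::-1].astype(np.float32)); print(r,cv2.boxPoints(r))
Q=P[m&(z>0.001)&(z<.04)]; print(len(Q)); r=cv2.minAreaRect(Q[:,:2].astype(np.float32)); print(r,cv2.boxPoints(r))
A=np.c_[Q[:,:2],np.ones(len(Q))]; g=np.linalg.lstsq(A,Q[:,2],rcond=None)[0]; print("slope",np.linalg.norm(g[:2]),np.degrees(np.arctan2(-g[1],-g[0])))
c=np.cov(Q[:,:2].T); e=np.linalg.eigh(c)[1][:,1]; print("axis deg",np.degrees(np.arctan2(e[1],e[0])),Q.mean(0))
im=f["color"][225:315,100:180,::-1]; o=cv2.resize(im,None,fx=6,fy=6,interpolation=cv2.INTER_NEAREST)
mm=cv2.resize(m[225:315,100:180].astype(np.uint8),None,fx=6,fy=6,interpolation=cv2.INTER_NEAREST)
cv2.drawContours(o,cv2.findContours(mm,0,2)[0],-1,(0,255,0),1); cv2.imwrite("pics/w.png",o)
E
```

```text
523
((136.39512634277344, 270.1560974121094), (9.638338088989258, 54.756935119628906), 12.094757080078125) [[125.9463 295.9171]
 [137.4195 242.3756]
 [146.8439 244.3951]
 [135.3707 297.9366]]
519
((0.5298017263412476, 0.38537755608558655), (0.02433822490274906, 0.11913830786943436), 86.25823974609375) [[0.4696 0.3771]
 [0.5884 0.3693]
 [0.59   0.3936]
 [0.4712 0.4014]]
slope 0.20047586162552417 -1.521157191553315
axis deg 175.27106294555637 [0.5287 0.3853 0.0185]
```

View pics/w.png

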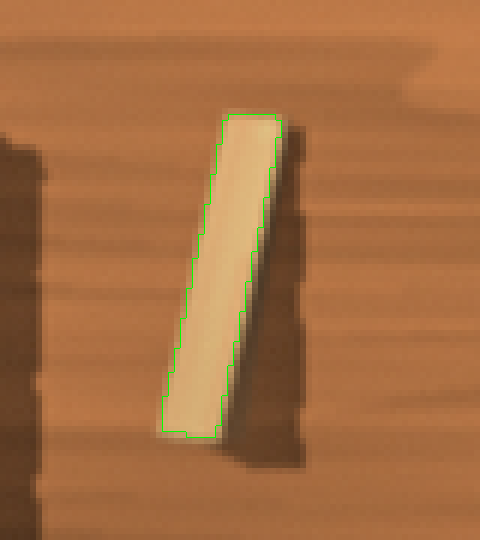

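>>> {"fn": "arm_command", "kwargs": {"rows": [[0, [0.1, -0.2, 0], [0, 0, 0]], [0, [0.2, -0.4, 0], [0, 0, 0]], [0, [0.3, -0.6, 0], [0, 0, 0]], [0, [0.4, -0.8, 0], [0, 0, 0]], [0, [0.5, -0.95, 0], [0, 0, 0]], [0, [0.65, -1.0, 0], [0, 0, 0]], [0, [0.75, -1.0, 0], [0, 0, 0]], [0, [0.85, -1.0, 0], [0, 0, 0]], [0, [0.9, -1.0, 0], [0, 0, 0]], [0, [0.92, -1.0, 0], [0, 0, 0]], [0, [0.92, -1.0, 0], [0, 0, 0]], [0, [0.92, -1.0, 0], [0, 0, 0]]]}}

```text
time: 1.1
tool_pos: [0.476, 0.2911, 0.1983]
tool_rot: [-0.001, 0.163, 0.987, -0.0]
contact_force: [-0.2, -0.2, 0.2]
gripper_width: -0.002
grasp_force: 0.0
```

The outline follows the wedge: centre about (0.530, 0.385), axis −4.5°. Next I press the near-left corner.

>>> {"fn": "arm_command", "kwargs": {"rows": [[0, [0, -0.13, 0], [0, 0, 0]], [0, [0, -0.26, -0.05], [0, 0, 0]], [0, [0, -0.39, -0.12], [0, 0, 0]], [0, [0, -0.5, -0.2], [0, 0, 0]], [0, [0, -0.52, -0.3], [0, 0, 0]], [0, [0, -0.52, -0.38], [0, 0, 0]], [0, [0, -0.52, -0.44], [0, 0, 0]], [0, [0, -0.52, -0.48], [0, 0, 0]], [0, [0, -0.52, -0.5], [0, 0, 0]], [0, [0, -0.52, -0.5], [0, 0, 0]], [0, [0, -0.52, -0.5], [0, 0, 0]]]}}

```text
time: 2.02
tool_pos: [0.4745, 0.1374, 0.0499]
tool_rot: [0.0, 0.16, 0.987, 0.0]
contact_force: [0.7, -0.2, 0.3]
gripper_width: 0.001
grasp_force: 0.0
```

>>> {"fn": "arm_command", "kwargs": {"rows": [[0, [0, 0, -0.01], [0, 0, 0]], [0, [0, 0, -0.015], [0, 0, 0]], [0, [0, 0, -0.015], [0, 0, 0]]]}}

```text
time: 2.27
tool_pos: [0.4747, 0.1369, 0.0452]
tool_rot: [0.001, 0.161, 0.987, 0.0]
contact_force: [-0.1, 0.8, -0.5]
gripper_width: 0.003
grasp_force: 0.0
```

>>> {"fn": "arm_command", "kwargs": {"rows": [[0, [0, 0, -0.003], [0, 0, 0]], [0, [0, 0, -0.006], [0, 0, 0]], [0, [0, 0, -0.006], [0, 0, 0]]]}}

```text
time: 2.52
tool_pos: [0.4743, 0.1367, 0.0428]
tool_rot: [0.0, 0.161, 0.987, -0.0]
contact_force: [0.2, 0.1, -0.6]
gripper_width: -0.002
grasp_force: 0.0
```

>>> {"fn": "arm_command", "kwargs": {"rows": [[0, [0, 0, -0.003], [0, 0, 0]], [0, [0, 0, -0.003], [0, 0, 0]]]}}

```text
time: 2.68
tool_pos: [0.4742, 0.1366, 0.0418]
tool_rot: [-0.0, 0.161, 0.987, -0.0]
contact_force: [-0.3, 0.1, -0.2]
gripper_width: 0.0
grasp_force: 0.0
```

>>> {"fn": "arm_command", "kwargs": {"rows": [[0, [0, 0, -0.003], [0, 0, 0]], [0, [0, 0, -0.003], [0, 0, 0]]]}}

```text
time: 2.85
tool_pos: [0.4741, 0.1367, 0.0408]
tool_rot: [-0.0, 0.161, 0.987, -0.0]
contact_force: [0.2, 0.3, -0.2]
gripper_width: -0.005
grasp_force: 0.0
```

>>> {"fn": "arm_command", "kwargs": {"rows": [[0, [0, 0, -0.003], [0, 0, 0]], [0, [0, 0, -0.003], [0, 0, 0]]]}}

```text
time: 3.02
tool_pos: [0.4741, 0.1367, 0.0399]
tool_rot: [-0.0, 0.161, 0.987, -0.0]
contact_force: [0.8, -0.1, -0.8]
gripper_width: 0.001
grasp_force: 0.0
```

>>> {"fn": "arm_command", "kwargs": {"rows": [[0, [0, 0, -0.003], [0, 0, 0]], [0, [0, 0, -0.003], [0, 0, 0]]]}}

```text
time: 3.18
tool_pos: [0.4741, 0.1367, 0.039]
tool_rot: [-0.0, 0.161, 0.987, -0.0]
contact_force: [0.4, 0.5, -0.7]
gripper_width: -0.001
grasp_force: 0.0
```

>>> {"fn": "arm_command", "kwargs": {"rows": [[0, [0, 0, -0.003], [0, 0, 0]], [0, [0, 0, -0.003], [0, 0, 0]]]}}

```text
time: 3.35
tool_pos: [0.4742, 0.1367, 0.0382]
tool_rot: [-0.0, 0.161, 0.987, -0.0]
contact_force: [-0.6, 0.3, 0.2]
gripper_width: -0.003
grasp_force: 0.0
```

```bash
python3 - <<'E'
from plant import monitor, vision
import cv2, numpy as np
f=vision.grab_frame("side"); a=f["color"][180:340,180:400,::-1]
cv2.imwrite("pics/p1.png",cv2.resize(a,None,fx=3.6,fy=3.6,interpolation=cv2.INTER_CUBIC))
print(monitor.state())
E
```

```text
{'time': 3.4, 'joint_pos': array([ 1.29740826e-01, -1.05014070e-01,  2.05028533e+00, -5.98198519e-05,
        1.19652064e+00, -1.11828181e+00]), 'joint_vel': array([-5.35478315e-04, -1.74527087e-03, -1.45003074e-03,  1.22552209e-03,
       -1.67706743e-05,  1.59191124e-03]), 'joint_efforts': array([-3.46936162e-03, -2.83731741e+01, -3.30003369e+01, -4.96846696e-04,
       -5.04595679e-03,  1.71747229e-05]), 'tool_pos': array([0.47417258, 0.13667846, 0.03819144]), 'tool_rot': array([-8.74376280e-05,  1.60676387e-01,  9.87007137e-01, -5.52610445e-05]), 'contact_force': array([-0.42524838, -0.45590406,  0.19844767]), 'ft_torque': array([-0.00892076,  0.03584422,  0.00439984]), 'grasp_force': 0.0, 'gripper_width': -0.0003256263649696848}
```

View pics/p1.png

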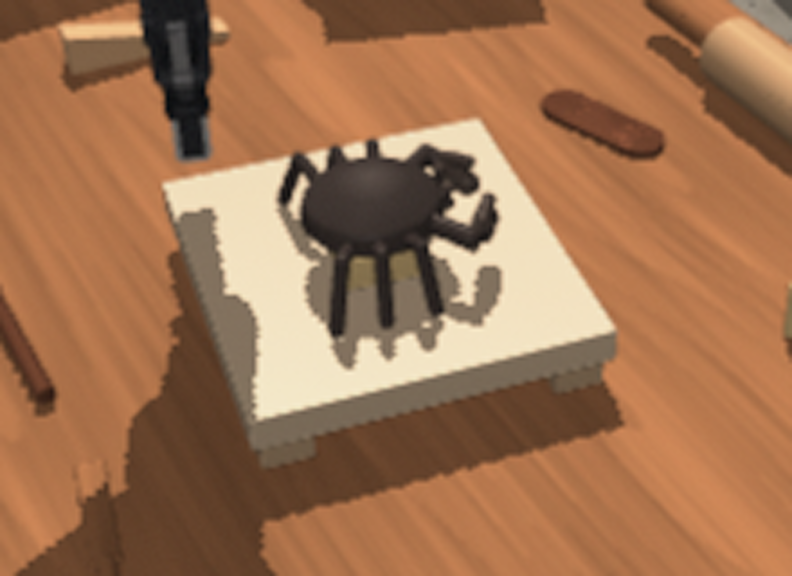

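The picture shows the tip at about (234,224) in the full image, appearing clear of the shelf's left corner at (226,231). I'll check this against projections.

```bash
python3 - <<'E'
from h import *
f=pickle.load(open("fr0.pkl","rb"))["side"]
def pr(f,X):
    c=f["R"]@np.array(X)+f["t"]; p=f["mtx"]@c; return p[:2]/p[2]
for X in ([.474,.1367,.038],[.474,.1367,.055],[.474,.1367,.07],[.4576,.1607,.042],[.6646,.1233,.042],[.6237,-.1032,.042],[.4167,-.0658,.042]): print(X,pr(f,X))
# side cloud shelf
P=cloud(f); print("bench",P[300,120],"shelf",P[280,262],P[245,245],P[225,300])
for n in("top","side"):
    g=pickle.load(open("fr0.pkl","rb"))[n]; print(n,"cam centre",-g["R"].T@g["t"])
from plant import vision
h=vision.grab_frame("side"); P=cloud(h); print("tip",P[216:224,232:236])
g=vision.grab_frame("wrist"); cv2.imwrite("pics/wr1.png",g["color"][:,:,::-1]); pickle.dump(g,open("wr1.pkl","wb"))
print(pr(g,[.4576,.1607,.042]),pr(g,[.474,.137,.042]), -g["R"].T@g["t"])
E
```

```text
[0.474, 0.1367, 0.038] [234.5742 234.5211]
[0.474, 0.1367, 0.055] [233.7197 228.292 ]
[0.474, 0.1367, 0.07] [232.9515 222.692 ]
[0.4576, 0.1607, 0.042] [223.4163 229.8728]
[0.6646, 0.1233, 0.042] [311.6916 211.7671]
[0.6237, -0.1032, 0.042] [350.4434 270.9618]
[0.4167, -0.0658, 0.042] [247.5058 296.5965]
bench [ 0.2094  0.0986 -0.0007] shelf [ 0.4607 -0.0353  0.0402] [0.4769 0.0848 0.0415] [0.5924 0.0476 0.075 ]
top cam centre [0.4499 0.0134 1.1706]
side cam centre [ 0.207  -0.685   0.6518]
tip [[[0.47   0.1245 0.096 ]
  [0.4711 0.1213 0.0974]
  [0.4739 0.123  0.0955]
  [0.4749 0.1195 0.0972]]

 [[0.4702 0.126  0.0925]
  [0.4713 0.1229 0.0939]
  [0.4738 0.1238 0.0925]
  [0.4759 0.1235 0.0919]]

 [[0.4697 0.1256 0.0903]
  [0.4711 0.1232 0.0912]
  [0.4732 0.1227 0.0908]
  [0.4751 0.122  0.0905]]

 [[0.4692 0.125  0.0883]
  [0.4709 0.1234 0.0886]
  [0.4725 0.1215 0.0891]
  [0.475  0.1224 0.0878]]

 [[0.4695 0.1269 0.0844]
  [0.4726 0.1295 0.0818]
  [0.4731 0.1244 0.0847]
  [0.4744 0.1217 0.0857]]

 [[0.4689 0.126  0.0825]
  [0.4728 0.1311 0.0782]
  [0.4731 0.1252 0.0816]
  [0.4741 0.1215 0.0834]]

 [[0.4682 0.1247 0.081 ]
  [0.4708 0.1259 0.0793]
  [0.4723 0.1238 0.08  ]
  [0.4744 0.1234 0.0795]]

 [[0.4676 0.1237 0.0792]
  [0.4698 0.1236 0.0785]
  [0.4732 0.1275 0.0749]
  [0.4741 0.1234 0.077 ]]]
[364.3349 250.3598] [326.7005 295.671 ] [0.3942 0.1632 0.2123]
```

View pics/wr1.png

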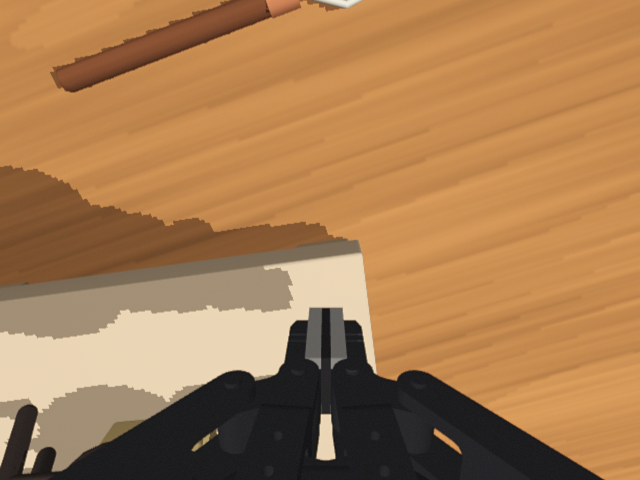

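```bash
python3 - <<'E'
from h import *
g=pickle.load(open("wr1.pkl","rb")); P=cloud(g)
print("shelf",P[330,200],P[270,340],"bench",P[200,500],P[60,400])
for r in (310,320,335,350): print(r,P[r,[316,320,330,336]])
print(g["R"],g["mtx"])
E
```

```text
shelf [0.4722 0.0714 0.0416] [0.4636 0.147  0.0414] bench [ 0.4689  0.2393 -0.0007] [ 0.3836  0.2053 -0.0009]
310 [[0.4623 0.1364 0.0765]
 [0.4632 0.1378 0.0757]
 [0.4644 0.1415 0.0759]
 [0.4654 0.1436 0.0753]]
320 [[0.4629 0.1364 0.0832]
 [0.463  0.138  0.084 ]
 [0.4643 0.1414 0.0836]
 [0.4646 0.1437 0.0845]]
335 [[0.4629 0.1367 0.0937]
 [0.4636 0.1379 0.0932]
 [0.4648 0.1412 0.0931]
 [0.4652 0.1432 0.0934]]
350 [[0.463  0.1369 0.1027]
 [0.4633 0.1381 0.1027]
 [0.4637 0.1414 0.1038]
 [0.4647 0.1431 0.1031]]
[[ 0.3168  0.9485 -0.001 ]
 [ 0.8965 -0.2991  0.327 ]
 [ 0.3098 -0.1044 -0.945 ]] [[393.2763   0.     325.4586]
 [  0.     393.2763 246.1707]
 [  0.       0.       1.    ]]
```

Both the depth and the lack of contact put the real fingertips about 35 mm above the reported TCP. I'll carry on by touch with that offset.

>>> {"fn": "arm_command", "kwargs": {"rows": [[0, [0, 0, -0.02], [0, 0, 0]], [0, [0, 0, -0.04], [0, 0, 0]], [0, [0, 0, -0.055], [0, 0, 0]], [0, [0, 0, -0.07], [0, 0, 0]], [0, [0, 0, -0.07], [0, 0, 0]], [0, [0, 0, -0.07], [0, 0, 0]]]}}

```text
time: 4.0
tool_pos: [0.4738, 0.1366, 0.0166]
tool_rot: [-0.001, 0.161, 0.987, -0.0]
contact_force: [0.3, 0.1, 0.0]
gripper_width: 0.001
grasp_force: 0.0
```

```bash
python3 - <<'E'
from h import *
from plant import vision, monitor
g=vision.grab_frame("wrist"); P=cloud(g); print(monitor.state()["tool_pos"])
for r in range(296,330,4): print(r,P[r,[316,336]].ravel())
E
```

```text
[0.4742 0.1367 0.0171]
296 [0.4628 0.1357 0.0408 0.4653 0.1438 0.0409]
300 [0.4648 0.135  0.0401 0.4672 0.1432 0.0408]
304 [0.466  0.1346 0.0414 0.4686 0.1427 0.0416]
308 [0.4621 0.1363 0.0529 0.4646 0.1437 0.0529]
312 [0.4624 0.1362 0.0556 0.4648 0.1436 0.0557]
316 [0.4624 0.1363 0.0587 0.4644 0.1436 0.0594]
320 [0.4624 0.1364 0.0619 0.465  0.1434 0.0615]
324 [0.4623 0.1365 0.065  0.4646 0.1434 0.0649]
328 [0.4628 0.1364 0.0669 0.4646 0.1433 0.0677]
```

>>> {"fn": "arm_command", "kwargs": {"rows": [[0, [0, 0, -0.015], [0, 0, 0]], [0, [0, 0, -0.025], [0, 0, 0]], [0, [0, 0, -0.025], [0, 0, 0]]]}}

```text
time: 4.3
tool_pos: [0.4746, 0.1368, 0.0099]
tool_rot: [0.0, 0.161, 0.987, 0.0]
contact_force: [-0.0, 0.7, 0.4]
gripper_width: 0.0
grasp_force: 0.0
```

>>> {"fn": "arm_command", "kwargs": {"rows": [[0, [0, 0, -0.003], [0, 0, 0]], [0, [0, 0, -0.003], [0, 0, 0]]]}}

```text
time: 4.47
tool_pos: [0.4746, 0.1368, 0.0098]
tool_rot: [0.0, 0.161, 0.987, -0.0]
contact_force: [-2.4, -0.2, 6.3]
gripper_width: -0.002
grasp_force: 3.2
```

>>> {"fn": "arm_command", "kwargs": {"rows": [[0, [0, 0, -0.003], [0, 0, 0]], [0, [0, 0, -0.003], [0, 0, 0]]]}}

```text
time: 4.63
tool_pos: [0.4746, 0.1368, 0.0098]
tool_rot: [-0.0, 0.161, 0.987, -0.0]
contact_force: [-5.3, -1.2, 12.4]
gripper_width: -0.003
grasp_force: 6.0
```

>>> {"fn": "arm_command", "kwargs": {"rows": [[0, [0, 0, -0.003], [0, 0, 0]], [0, [0, 0, -0.003], [0, 0, 0]]]}}

```text
time: 4.8
tool_pos: [0.4746, 0.1368, 0.0097]
tool_rot: [-0.001, 0.161, 0.987, -0.0]
contact_force: [-8.8, -2.2, 18.1]
gripper_width: 0.004
grasp_force: 8.9
```

The near-left corner does not give (stiff, contact at reported z = 0.0098). Next I try the far-left corner.

>>> {"fn": "arm_command", "kwargs": {"rows": [[0, [0, 0, 0.1], [0, 0, 0]], [0, [0, 0, 0.2], [0, 0, 0]], [0, [0.13, -0.02, 0.2], [0, 0, 0]], [0, [0.26, -0.05, 0.2], [0, 0, 0]], [0, [0.39, -0.07, 0.2], [0, 0, 0]], [0, [0.5, -0.09, 0.2], [0, 0, 0]], [0, [0.555, -0.1, 0.2], [0, 0, 0]], [0, [0.555, -0.1, 0.12], [0, 0, 0]], [0, [0.555, -0.1, 0.05], [0, 0, 0]], [0, [0.555, -0.1, 0.02], [0, 0, 0]], [0, [0.555, -0.1, 0.016], [0, 0, 0]], [0, [0.555, -0.1, 0.016], [0, 0, 0]]]}}

```text
time: 5.8
tool_pos: [0.6401, 0.1067, 0.0114]
tool_rot: [-0.001, 0.161, 0.987, -0.0]
contact_force: [0.6, -0.5, 0.4]
gripper_width: 0.005
grasp_force: 0.0
```

>>> {"fn": "arm_command", "kwargs": {"rows": [[0, [0, 0, -0.003], [0, 0, 0]], [0, [0, 0, -0.006], [0, 0, 0]], [0, [0, 0, -0.006], [0, 0, 0]]]}}

```text
time: 6.05
tool_pos: [0.6414, 0.1069, 0.0113]
tool_rot: [0.001, 0.161, 0.987, 0.0]
contact_force: [0.2, 0.1, -0.4]
gripper_width: -0.004
grasp_force: 0.0
```

>>> {"fn": "arm_command", "kwargs": {"rows": [[0, [0, 0, -0.003], [0, 0, 0]], [0, [0, 0, -0.004], [0, 0, 0]], [0, [0, 0, -0.004], [0, 0, 0]]]}}

```text
time: 6.3
tool_pos: [0.6412, 0.1068, 0.0096]
tool_rot: [0.001, 0.161, 0.987, 0.0]
contact_force: [-0.6, 0.5, 2.1]
gripper_width: -0.004
grasp_force: 1.1
```

>>> {"fn": "arm_command", "kwargs": {"rows": [[0, [0, 0, -0.003], [0, 0, 0]], [0, [0, 0, -0.003], [0, 0, 0]]]}}

```text
time: 6.47
tool_pos: [0.6414, 0.1069, 0.0087]
tool_rot: [0.001, 0.161, 0.987, 0.0]
contact_force: [0.7, 1.5, 3.8]
gripper_width: 0.008
grasp_force: 1.8
```

>>> {"fn": "arm_command", "kwargs": {"rows": [[0, [0, 0, -0.003], [0, 0, 0]], [0, [0, 0, -0.003], [0, 0, 0]]]}}

```text
time: 6.63
tool_pos: [0.6415, 0.1069, 0.0077]
tool_rot: [0.001, 0.161, 0.987, 0.0]
contact_force: [1.0, 0.6, 3.8]
gripper_width: 0.004
grasp_force: 2.1
```

>>> {"fn": "arm_command", "kwargs": {"rows": [[0, [0, 0, -0.003], [0, 0, 0]], [0, [0, 0, -0.006], [0, 0, 0]], [0, [0, 0, -0.006], [0, 0, 0]]]}}

```text
time: 6.88
tool_pos: [0.6417, 0.107, 0.0058]
tool_rot: [0.001, 0.161, 0.987, 0.001]
contact_force: [2.1, 2.1, 5.0]
gripper_width: -0.004
grasp_force: 2.5
```

>>> {"fn": "arm_command", "kwargs": {"rows": [[0, [0, 0, -0.003], [0, 0, 0]], [0, [0, 0, -0.004], [0, 0, 0]], [0, [0, 0, -0.004], [0, 0, 0]]]}}

```text
time: 7.13
tool_pos: [0.6419, 0.1071, 0.0049]
tool_rot: [0.001, 0.161, 0.987, 0.001]
contact_force: [2.1, 2.2, 5.4]
gripper_width: -0.001
grasp_force: 2.7
```

Far-left corner gives 5 mm under about 5 N, so that is the short stub. I lift off, turn and move over the wedge.

>>> {"fn": "arm_command", "kwargs": {"rows": [[0, [0, 0, 0.03], [0, 0, 0]], [0, [0, 0, 0.12], [0, 0, 0]], [0, [0, 0, 0.25], [0, 0, 0]], [40, [-0.04, 0.1, 0.33], [0, 0, 0.04]], [40, [-0.1, 0.23, 0.33], [0, 0, 0.08]], [40, [-0.17, 0.35, 0.33], [0, 0, 0.12]], [40, [-0.24, 0.47, 0.33], [0, 0, 0.159]], [40, [-0.31, 0.59, 0.33], [0, 0, 0.159]], [40, [-0.38, 0.71, 0.33], [0, 0, 0.159]], [40, [-0.45, 0.83, 0.33], [0, 0, 0.159]], [40, [-0.487, 0.93, 0.33], [0, 0, 0.159]], [40, [-0.487, 0.937, 0.33], [0, 0, 0.159]]]}}

```text
time: 8.13
tool_pos: [0.4906, 0.3911, 0.1018]
tool_rot: [-0.002, 0.034, 0.999, -0.0]
contact_force: [-0.6, -0.2, 0.1]
gripper_width: 0.473
grasp_force: 0.0
```

>>> {"fn": "arm_command", "kwargs": {"rows": [[40, [0, 0, 0], [0, 0, 0]], [40, [0, 0, 0], [0, 0, 0]]]}}

```text
time: 8.3
tool_pos: [0.4941, 0.3867, 0.1021]
tool_rot: [-0.001, 0.036, 0.999, -0.001]
contact_force: [0.4, 0.5, -0.0]
gripper_width: 0.468
grasp_force: 0.0
```

```bash
cat > look.py <<'E'
from h import *
from plant import vision, monitor
import sys
s=monitor.state(); p=s["tool_pos"]; print(p,s["tool_rot"],s["gripper_width"])
q=s["tool_rot"]; yaw=2*np.arctan2(q[2],q[1]); yaw=yaw-np.pi/2 # closing axis
a=np.array([np.sin(yaw+0),-np.cos(yaw)]);
w,x,y,z=q; Ry=np.array([2*(x*y-w*z),1-2*(x*x+z*z)]); Rx=np.array([1-2*(y*y+z*z),2*(x*y+w*z)])
print("closing deg",np.degrees(np.arctan2(Ry[1],Ry[0])))
W=vision.grab_frame("wrist"); S=vision.grab_frame("side")
for n,f in(("wrist",W),("side",S)):
    P=cloud(f); Q=P[(f["z_map"]>0)&(np.linalg.norm(P[:,:,:2]-p[:2],axis=2)<.09)&(P[:,:,2]>p[2]+.02)&(P[:,:,2]<p[2]+.2)]
    print(n)
    for lo in np.arange(.02,.2,.01):
        B=Q[(Q[:,2]>=p[2]+lo)&(Q[:,2]<p[2]+lo+.01)]
        if len(B)>3:
            u=(B[:,:2]-p[:2])@Ry; v=(B[:,:2]-p[:2])@Rx; print("%.3f n%d close %.3f..%.3f  perp %.3f..%.3f"%(lo,len(B),u.min(),u.max(),v.min(),v.max()))
cv2.imwrite("pics/%s_w.png"%sys.argv[1],W["color"][:,:,::-1]); pickle.dump((W,S),open(sys.argv[1]+".pkl","wb"))
E
python3 look.py a
```

```text
[0.4941 0.3867 0.1021] [-0.0008  0.0364  0.9993 -0.0012] 0.46815651839207856
closing deg 85.8320393750185
wrist
0.030 n403 close -0.032..0.031  perp -0.011..0.012
0.040 n1285 close -0.034..0.034  perp -0.012..0.012
0.050 n1575 close -0.034..0.033  perp -0.012..0.012
0.060 n1771 close -0.034..0.034  perp -0.012..0.012
0.070 n2799 close -0.050..0.050  perp -0.011..0.014
0.080 n10460 close -0.054..0.054  perp -0.013..0.015
0.090 n7471 close -0.058..0.058  perp -0.013..0.018
0.100 n11761 close -0.062..0.061  perp 0.001..0.018
0.110 n6075 close -0.062..0.062  perp 0.009..0.019
side
0.030 n29 close -0.030..0.023  perp -0.012..0.011
0.040 n46 close -0.035..0.021  perp -0.011..0.011
0.050 n50 close -0.039..0.026  perp -0.011..0.011
0.060 n49 close -0.040..0.031  perp -0.011..0.011
0.070 n25 close -0.050..0.028  perp -0.011..0.014
0.080 n70 close -0.056..0.048  perp -0.011..0.013
0.090 n41 close -0.059..0.022  perp -0.011..0.016
0.100 n80 close -0.063..0.052  perp -0.012..0.017
0.110 n66 close -0.066..0.066  perp -0.011..0.017
0.120 n98 close -0.069..0.062  perp -0.020..0.019
0.130 n141 close -0.070..0.027  perp -0.019..0.019
0.140 n55 close -0.043..0.015  perp -0.010..0.011
0.150 n59 close -0.041..-0.015  perp -0.023..0.032
0.160 n132 close -0.042..0.004  perp -0.033..0.037
0.170 n148 close -0.041..0.004  perp -0.035..0.037
0.180 n145 close -0.041..0.004  perp -0.034..0.036
0.190 n156 close -0.040..0.000  perp -0.036..0.037
```

View pics/a_w.png

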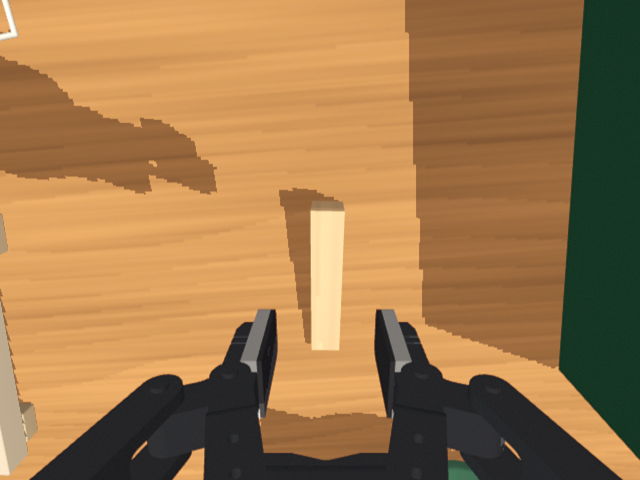

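The wedge runs from (328,205) thick end to (325,350) in the wrist view, centred between the fingers. The gripper body sits well above the true tips, so clearance is ample. I refine the wedge pose from the depth.

```bash
python3 - <<'E'
from h import *
W,S=pickle.load(open("a.pkl","rb")); P=cloud(W); z=P[:,:,2]
m=np.zeros((480,640),bool); m[190:356,300:356]=1
m&=(z>.004)&(z<.036); m=blob(m,(327,280)); Q=P[m]
hsvv=W["color"].max(2); 
r=cv2.minAreaRect(Q[:,:2].astype(np.float32)); print(len(Q),r,cv2.boxPoints(r))
c=np.cov(Q[:,:2].T); e=np.linalg.eigh(c)[1][:,1]; print(np.degrees(np.arctan2(e[1],e[0])),Q.mean(0))
A=np.c_[Q[:,:2],np.ones(len(Q))]; g=np.linalg.lstsq(A,Q[:,2],rcond=None)[0]; print(np.linalg.norm(g[:2]),np.degrees(np.arctan2(-g[1],-g[0])))
print("bench",np.median(z[100:180,440:540]))
E
```

```text
4545 ((0.5006483793258667, 0.38635751605033875), (0.022029198706150055, 0.18140877783298492), 85.04658508300781) [[0.4093 0.3832]
 [0.5901 0.3676]
 [0.592  0.3895]
 [0.4112 0.4052]]
175.03691991402957 [0.5205 0.3846 0.0198]
0.26799724462446384 2.6574709865824593
bench -0.0007602793128041802
```

>>> {"fn": "arm_command", "kwargs": {"rows": [[40, [0.005, 0.003, -0.1], [0, 0, -0.009]], [40, [0.005, 0.003, -0.2], [0, 0, -0.009]], [40, [0.005, 0.003, -0.3], [0, 0, -0.009]], [40, [0.005, 0.003, -0.37], [0, 0, -0.009]], [40, [0.005, 0.003, -0.41], [0, 0, -0.009]], [40, [0.005, 0.003, -0.42], [0, 0, -0.009]], [40, [0.005, 0.003, -0.42], [0, 0, -0.009]], [40, [0.005, 0.003, -0.42], [0, 0, -0.009]]]}}

```text
time: 9.07
tool_pos: [0.4976, 0.3889, -0.0213]
tool_rot: [0.001, 0.044, 0.999, 0.001]
contact_force: [0.4, 0.4, 1.0]
gripper_width: 0.47
grasp_force: 0.0
```

```bash
python3 look.py b | head -12
```

```text
[ 0.4976  0.3889 -0.0213] [0.001  0.0439 0.999  0.0006] 0.4700738812794921
closing deg 84.96370168671999
wrist
0.020 n77771 close -0.090..0.090  perp -0.081..0.090
0.030 n4156 close -0.032..0.031  perp -0.073..0.027
0.040 n7621 close -0.034..0.033  perp -0.031..0.028
0.050 n2130 close -0.034..0.033  perp -0.012..0.027
0.060 n1780 close -0.034..0.033  perp -0.011..0.012
0.070 n2833 close -0.050..0.051  perp -0.011..0.015
0.080 n10386 close -0.055..0.054  perp -0.013..0.015
0.090 n7514 close -0.059..0.058  perp -0.013..0.018
0.100 n11793 close -0.062..0.061  perp 0.001..0.019
```

View pics/b_w.png

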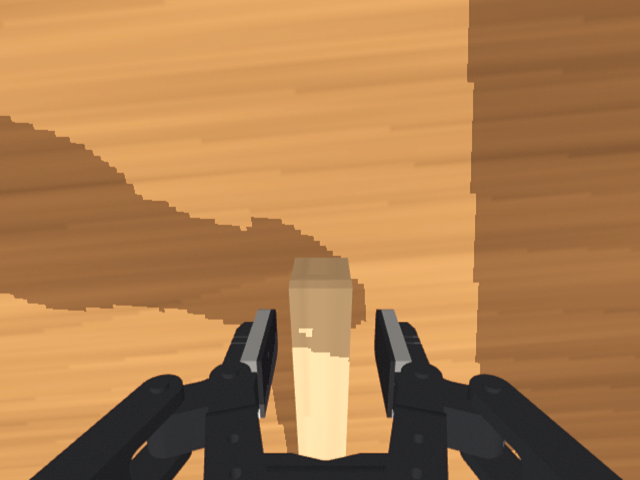

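The wedge (column ~321) lies between the pads (mid ~326), parallel to them. I lower 6 mm and close.

>>> {"fn": "arm_command", "kwargs": {"rows": [[40, [0, 0, -0.01], [0, 0, 0]], [40, [0, 0, -0.02], [0, 0, 0]], [40, [0, 0, -0.02], [0, 0, 0]]]}}

```text
time: 9.42
tool_pos: [0.496, 0.3887, -0.029]
tool_rot: [-0.0, 0.044, 0.999, -0.0]
contact_force: [-0.7, -0.2, -0.9]
gripper_width: 0.471
grasp_force: 0.0
```

>>> {"fn": "arm_command", "kwargs": {"rows": [[30, [0, 0, 0], [0, 0, 0]], [24, [0, 0, 0], [0, 0, 0]], [16, [0, 0, 0], [0, 0, 0]], [10, [0, 0, 0], [0, 0, 0]], [10, [0, 0, 0], [0, 0, 0]], [10, [0, 0, 0], [0, 0, 0]], [10, [0, 0, 0], [0, 0, 0]]]}}

```text
time: 10.0
tool_pos: [0.4964, 0.3889, -0.0286]
tool_rot: [0.0, 0.044, 0.999, 0.0]
contact_force: [0.5, 0.5, 2.1]
gripper_width: 0.243
grasp_force: 61.2
```

Gripped at about 21 mm. I lift, turn and carry the wedge to the left of the shelf.

>>> {"fn": "arm_command", "kwargs": {"rows": [[10, [0, 0, 0.04], [0, 0, 0]], [10, [0.03, 0, 0.1], [0, 0, -0.07]], [10, [0.07, -0.03, 0.1], [0, 0, -0.145]], [10, [0.11, -0.06, 0.1], [0, 0, -0.22]], [10, [0.15, -0.09, 0.1], [0, 0, -0.295]], [10, [0.19, -0.12, 0.1], [0, 0, -0.37]], [10, [0.23, -0.15, 0.1], [0, 0, -0.445]], [10, [0.27, -0.18, 0.1], [0, 0, -0.52]], [10, [0.31, -0.21, 0.1], [0, 0, -0.595]], [10, [0.35, -0.24, 0.1], [0, 0, -0.67]], [10, [0.39, -0.27, 0.1], [0, 0, -0.745]], [10, [0.428, -0.3, 0.1], [0, 0, -0.82]]]}}

```text
time: 11.0
tool_pos: [0.625, 0.2982, 0.0016]
tool_rot: [-0.0, 0.637, 0.771, -0.0]
contact_force: [-0.4, 0.9, -0.9]
gripper_width: 0.245
grasp_force: 60.9
```

>>> {"fn": "arm_command", "kwargs": {"rows": [[10, [0, -0.04, 0], [0, 0, -0.075]], [10, [0, -0.08, 0], [0, 0, -0.15]], [10, [0, -0.12, 0], [0, 0, -0.22]], [10, [0, -0.16, 0], [0, 0, -0.239]], [10, [0, -0.189, 0], [0, 0, -0.239]], [10, [0, -0.189, 0], [0, 0, -0.239]], [10, [0, -0.189, 0], [0, 0, -0.239]]]}}

```text
time: 11.58
tool_pos: [0.6246, 0.2418, 0.0013]
tool_rot: [-0.0, 0.768, 0.641, 0.0]
contact_force: [-0.3, 0.4, 0.4]
gripper_width: 0.239
grasp_force: 60.9
```

```bash
python3 look.py c | head -2; python3 - <<'E'
from h import *
from plant import vision
f=vision.grab_frame("top"); pickle.dump(f,open("c_top.pkl","wb")); P=cloud(f);z=P[:,:,2]
m=(z>.03)&(z<.05)&(np.abs(P[:,:,1]-.03)<.13)&(np.abs(P[:,:,0]-.54)<.15)
m=blob(m,(250,290)); r=cv2.minAreaRect(P[m][:,:2].astype(np.float32)); print(r)
a=cv2.resize(f["color"][180:340,130:370,::-1],None,fx=3.3,fy=3.3,interpolation=cv2.INTER_CUBIC); cv2.imwrite("pics/c_t.png",a)
E
```

```text
[0.6246 0.2418 0.0013] [-0.0001  0.7675  0.641   0.0001] 0.23925062813079329
closing deg -10.261362844541598
((0.5405698418617249, 0.028672516345977783), (0.23016862571239471, 0.21052610874176025), 79.85038757324219)
```

View pics/c_w.png

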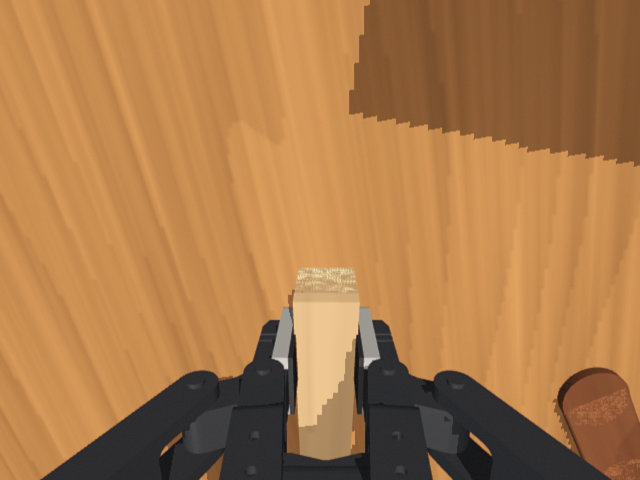

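The wedge is held square between the pads at (325,290); the shelf has not moved. I lower it and slide in.

>>> {"fn": "arm_command", "kwargs": {"rows": [[10, [0, 0, -0.04], [0, 0, 0]], [10, [0, 0, -0.075], [0, 0, 0]], [10, [0, 0, -0.09], [0, 0, 0]], [10, [0, 0, -0.098], [0, 0, 0]], [10, [0, 0, -0.098], [0, 0, 0]], [10, [0, 0, -0.098], [0, 0, 0]]]}}

```text
time: 12.23
tool_pos: [0.6238, 0.2421, -0.0287]
tool_rot: [-0.001, 0.768, 0.641, -0.001]
contact_force: [-2.0, -0.9, 4.8]
gripper_width: 0.245
grasp_force: 61.5
```

>>> {"fn": "arm_command", "kwargs": {"rows": [[10, [-0.004, -0.02, 0], [0, 0, 0]], [10, [-0.008, -0.045, 0], [0, 0, 0]], [10, [-0.013, -0.07, 0], [0, 0, 0]], [10, [-0.017, -0.095, 0], [0, 0, 0]], [10, [-0.022, -0.12, 0], [0, 0, 0]], [10, [-0.026, -0.145, 0], [0, 0, 0]], [10, [-0.031, -0.17, 0], [0, 0, 0]], [10, [-0.034, -0.19, 0], [0, 0, 0]], [10, [-0.037, -0.205, 0], [0, 0, 0]], [10, [-0.037, -0.205, 0], [0, 0, 0]], [10, [-0.037, -0.205, 0], [0, 0, 0]]]}}

```text
time: 13.15
tool_pos: [0.6133, 0.1802, -0.0284]
tool_rot: [-0.0, 0.768, 0.641, -0.0]
contact_force: [-1.0, -1.0, 0.1]
gripper_width: 0.244
grasp_force: 61.0
```

>>> {"fn": "arm_command", "kwargs": {"rows": [[10, [-0.003, -0.015, 0], [0, 0, 0]], [10, [-0.006, -0.03, 0], [0, 0, 0]], [10, [-0.009, -0.046, 0], [0, 0, 0]], [10, [-0.009, -0.046, 0], [0, 0, 0]], [10, [-0.009, -0.046, 0], [0, 0, 0]]]}}

```text
time: 13.57
tool_pos: [0.6107, 0.1664, -0.0283]
tool_rot: [-0.0, 0.768, 0.641, -0.0]
contact_force: [-0.2, 0.2, -0.7]
gripper_width: 0.241
grasp_force: 61.0
```

>>> {"fn": "arm_command", "kwargs": {"rows": [[10, [-0.001, -0.004, 0], [0, 0, 0]], [10, [-0.001, -0.007, 0], [0, 0, 0]], [10, [-0.001, -0.007, 0], [0, 0, 0]]]}}

```text
time: 13.82
tool_pos: [0.6105, 0.1646, -0.0283]
tool_rot: [0.0, 0.768, 0.641, 0.0]
contact_force: [0.1, 0.1, -0.4]
gripper_width: 0.247
grasp_force: 61.0
```

>>> {"fn": "arm_command", "kwargs": {"rows": [[10, [-0.001, -0.003, 0], [0, 0, 0]], [10, [-0.001, -0.003, 0], [0, 0, 0]]]}}

```text
time: 13.98
tool_pos: [0.6101, 0.1636, -0.0283]
tool_rot: [0.0, 0.768, 0.641, -0.0]
contact_force: [-0.5, 0.5, -0.0]
gripper_width: 0.243
grasp_force: 61.0
```

>>> {"fn": "arm_command", "kwargs": {"rows": [[10, [-0.001, -0.003, 0], [0, 0, 0]], [10, [-0.001, -0.003, 0], [0, 0, 0]]]}}

```text
time: 14.15
tool_pos: [0.6098, 0.1627, -0.0283]
tool_rot: [-0.0, 0.768, 0.641, -0.0]
contact_force: [0.4, 0.3, -0.5]
gripper_width: 0.241
grasp_force: 61.0
```

>>> {"fn": "arm_command", "kwargs": {"rows": [[10, [0, 0, -0.002], [0, 0, 0]], [10, [0, 0, -0.002], [0, 0, 0]], [10, [0, 0, -0.002], [0, 0, 0]]]}}

```text
time: 14.4
tool_pos: [0.61, 0.1628, -0.0287]
tool_rot: [0.0, 0.768, 0.641, 0.0]
contact_force: [-0.3, -0.2, 0.1]
gripper_width: 0.246
grasp_force: 61.1
```

>>> {"fn": "arm_command", "kwargs": {"rows": [[10, [-0.001, -0.003, 0], [0, 0, 0]], [10, [-0.001, -0.003, 0], [0, 0, 0]]]}}

```text
time: 14.57
tool_pos: [0.6098, 0.162, -0.0287]
tool_rot: [0.0, 0.768, 0.641, 0.0]
contact_force: [1.5, 1.4, 1.6]
gripper_width: 0.246
grasp_force: 61.1
```

>>> {"fn": "arm_command", "kwargs": {"rows": [[10, [-0.001, -0.003, 0], [0, 0, 0]], [10, [-0.001, -0.003, 0], [0, 0, 0]]]}}

```text
time: 14.73
tool_pos: [0.6095, 0.1611, -0.0287]
tool_rot: [0.0, 0.768, 0.641, 0.0]
contact_force: [0.8, 0.4, 0.8]
gripper_width: 0.243
grasp_force: 61.1
```

>>> {"fn": "arm_command", "kwargs": {"rows": [[10, [0, -0.003, 0], [0, 0, 0]], [10, [0, -0.003, 0], [0, 0, 0]]]}}

```text
time: 14.9
tool_pos: [0.6095, 0.1602, -0.0286]
tool_rot: [0.0, 0.768, 0.641, 0.0]
contact_force: [0.1, 2.2, 1.9]
gripper_width: 0.241
grasp_force: 61.2
```

>>> {"fn": "arm_command", "kwargs": {"rows": [[10, [-0.001, -0.003, 0], [0, 0, 0]], [10, [-0.001, -0.003, 0], [0, 0, 0]]]}}

```text
time: 15.07
tool_pos: [0.6092, 0.1592, -0.0287]
tool_rot: [0.0, 0.768, 0.641, 0.0]
contact_force: [0.6, 1.4, 1.9]
gripper_width: 0.248
grasp_force: 61.2
```

>>> {"fn": "arm_command", "kwargs": {"rows": [[10, [0, -0.003, 0], [0, 0, 0]], [10, [0, -0.003, 0], [0, 0, 0]]]}}

```text
time: 15.23
tool_pos: [0.6091, 0.1584, -0.0287]
tool_rot: [0.0, 0.768, 0.641, 0.0]
contact_force: [0.2, 1.6, 2.2]
gripper_width: 0.243
grasp_force: 61.3
```

>>> {"fn": "arm_command", "kwargs": {"rows": [[10, [-0.001, -0.003, 0], [0, 0, 0]], [10, [-0.001, -0.003, 0], [0, 0, 0]]]}}

```text
time: 15.4
tool_pos: [0.609, 0.1575, -0.0286]
tool_rot: [0.0, 0.768, 0.641, 0.0]
contact_force: [0.3, 2.1, 2.1]
gripper_width: 0.248
grasp_force: 61.3
```

>>> {"fn": "arm_command", "kwargs": {"rows": [[10, [0, -0.003, 0], [0, 0, 0]], [10, [0, -0.003, 0], [0, 0, 0]]]}}

```text
time: 15.57
tool_pos: [0.6089, 0.1572, -0.0286]
tool_rot: [-0.0, 0.768, 0.641, 0.001]
contact_force: [0.1, 3.7, 2.1]
gripper_width: 0.239
grasp_force: 61.3
```

>>> {"fn": "arm_command", "kwargs": {"rows": [[10, [0, -0.002, 0], [0, 0, 0]], [10, [0, -0.002, 0], [0, 0, 0]], [10, [0, -0.002, 0], [0, 0, 0]]]}}

```text
time: 15.82
tool_pos: [0.6089, 0.157, -0.0287]
tool_rot: [-0.001, 0.768, 0.641, 0.001]
contact_force: [1.0, 6.3, 2.0]
gripper_width: 0.24
grasp_force: 61.3
```

>>> {"fn": "arm_command", "kwargs": {"rows": [[10, [0, -0.001, 0], [0, 0, 0]], [10, [0, -0.001, 0], [0, 0, 0]], [10, [0, -0.001, 0], [0, 0, 0]]]}}

```text
time: 16.07
tool_pos: [0.6089, 0.157, -0.0286]
tool_rot: [-0.001, 0.768, 0.641, 0.001]
contact_force: [1.2, 7.3, 2.6]
gripper_width: 0.241
grasp_force: 61.3
```

>>> {"fn": "arm_command", "kwargs": {"rows": [[10, [0, -0.001, 0], [0, 0, 0]], [10, [0, -0.001, 0], [0, 0, 0]]]}}

```text
time: 16.23
tool_pos: [0.6089, 0.1569, -0.0286]
tool_rot: [-0.001, 0.768, 0.641, 0.001]
contact_force: [1.0, 7.9, 1.7]
gripper_width: 0.249
grasp_force: 61.3
```

>>> {"fn": "arm_command", "kwargs": {"rows": [[23, [0, 0, 0], [0, 0, 0]], [26, [0, 0, 0], [0, 0, 0]], [30, [0, 0, 0], [0, 0, 0]], [36, [0, 0, 0], [0, 0, 0]], [40, [0, 0, 0], [0, 0, 0]], [40, [0, 0, 0], [0, 0, 0]], [40, [0, 0, 0], [0, 0, 0]]]}}

```text
time: 16.82
tool_pos: [0.6086, 0.1551, -0.029]
tool_rot: [0.0, 0.768, 0.641, -0.0]
contact_force: [0.2, -0.1, -0.3]
gripper_width: 0.47
grasp_force: 0.0
```

>>> {"fn": "arm_command", "kwargs": {"rows": [[40, [0, 0, 0.05], [0, 0, 0]], [40, [0, 0, 0.15], [0, 0, 0]], [40, [0, 0.05, 0.28], [0, 0, 0]], [40, [0, 0.15, 0.4], [0, 0, 0]], [40, [0, 0.27, 0.5], [0, 0, 0]], [40, [0, 0.4, 0.5], [0, 0, 0]], [40, [0, 0.5, 0.5], [0, 0, 0]], [40, [0, 0.5, 0.5], [0, 0, 0]], [40, [0, 0.5, 0.5], [0, 0, 0]]]}}

```text
time: 17.57
tool_pos: [0.6086, 0.3073, 0.1228]
tool_rot: [0.0, 0.767, 0.642, 0.001]
contact_force: [0.8, 0.2, -0.4]
gripper_width: 0.466
grasp_force: 0.0
```

```bash
python3 - <<'E'
from h import *
from plant import vision
fs=[vision.grab_frame("top") for _ in range(3)]; f=fs[0]; P=np.mean([cloud(g) for g in fs],0);z=P[:,:,2]
m=(z>.03)&(z<.055)&(np.abs(P[:,:,1]-.03)<.14)&(np.abs(P[:,:,0]-.54)<.15)
m=blob(m,(250,290)); Q=P[m&(z<.046)]; print(cv2.minAreaRect(P[m&(z>.036)][:,:2].astype(np.float32)))
def tilt(Q): return np.linalg.lstsq(np.c_[Q[:,:2]-Q[:,:2].mean(0),np.ones(len(Q))],Q[:,2],rcond=None)[0]
f0=pickle.load(open("fr0.pkl","rb"))["top"]; P0=cloud(f0); mm=m&(z<.046)&(P0[:,:,2]>.036)&(P0[:,:,2]<.048)
print("tilt now",tilt(P[mm]),"before",tilt(P0[mm]))
w=(z>.012)&(z<.035)&(P[:,:,1]>.13)&(P[:,:,1]<.22)&(P[:,:,0]>.56)&(P[:,:,0]<.66)
print("wedge", w.sum(), P[w].mean(0), cv2.boxPoints(cv2.minAreaRect(P[w][:,:2].astype(np.float32))))
a=cv2.resize(f["color"][180:340,180:400,::-1],None,fx=3.6,fy=3.6,interpolation=cv2.INTER_CUBIC); cv2.imwrite("pics/end.png",a)
E
```

```text
((0.5406253337860107, 0.02855128049850464), (0.22989791631698608, 0.2103520631790161), 79.77774810791016)
tilt now [-0.0015  0.0006  0.0419] before [-0.0013  0.0009  0.0418]
wedge 228 [0.6075 0.1598 0.0249] [[0.5932 0.139 ]
 [0.6151 0.1351]
 [0.6231 0.1803]
 [0.6012 0.1842]]
```

View pics/end.png

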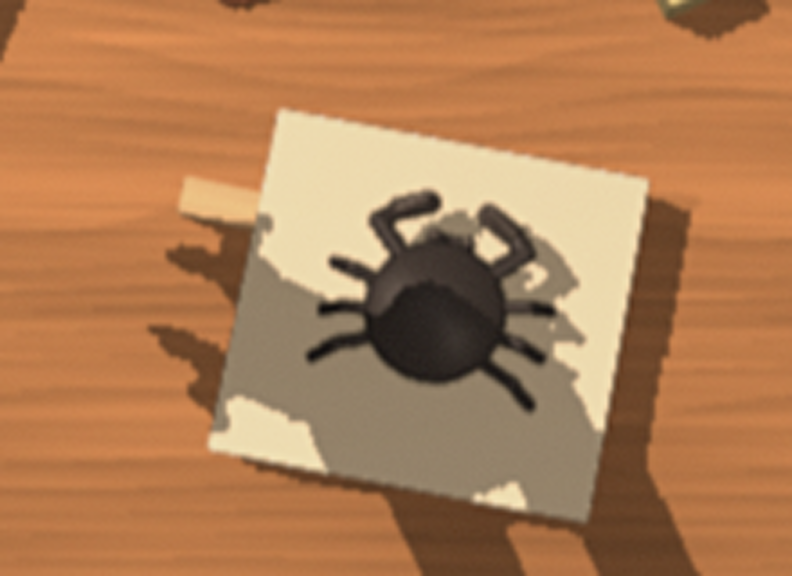

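The wedge sits under the left edge near the far-left stub at (215,200). The shelf is level, and neither it nor the crab has moved. I hand in.

```bash
python3 -c "
from plant import manip
print(manip.job_done())"
```

```text
the job is handed in; nothing more can be done
None
```

I found the short stub at the far-left corner, slid the wedge snug beside it (its push rose about 6 N) and handed the job in with the shelf level and unmoved; no verdict came back, and I pressed only the two left corners and did not press again after wedging.

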